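# Load the kiln rack in mirrored order

### The arm

A 6-joint arm with a two-finger parallel gripper is mounted at the origin on the work surface. World frame = base frame: x ahead of the robot, y to its left, z up, the work surface at z = 0. Lengths are in m, angles in degrees, forces in N, time in s.
With the tool pointing down it reaches from about 0.35 to 0.775 m from the base axis. Payload 5.5 kg.
Tool frame: the origin (TCP) lies midway between the tips of the shut fingers; the grasp point (between the pads) lies 19 mm behind it; z points along the fingers, y is the line along which they close (so a half turn about z gives the same grasp; the last joint's range is limited). The gripper opens to 85 mm and grips with 20 to 120 N. Pads are 22 mm wide; open, the fingers measure 114 mm over their backs; the gripper's body (76 mm by 85 mm) begins 54 mm behind the grasp point. The pads swing forward as they close: fully open they stand 13 mm farther back than shut.
Start: joints at [-82.426, 17.945, 2.641, 74.691, 0, 82.002], TCP at [0.154, -0.554, 0.231] pointing down, gripper open.
Joint ranges: [-158.12, 158.12], [-49.38, 96.58], [-58.88, 72.47], [-126.05, 133.96], [-84.25, 85.87], [-180, 180]. Speed limits (degrees/s): [147.25, 147.25, 180, 180, 180, 180].

### API

Orientations are given as a 3x3 rotation matrix whose columns are the frame's x, y, z axes.
In Python, from plant import arm, imaging gives the robot as it stands. The module is installed in compiled form; this text tells all that it offers.
- The arm moves only by the shell command python3 -m pendant 'ROWS' [FORCE]. ROWS is text: rows parted by semicolons, each of 7 numbers parted by spaces: the gripper's target within -1 to 1 (shut at 1, half-way at 0, fully open at -1), then the shift along the tool's x, y, z in m, then the turn, a rotation vector about the tool's x, y, z in rad. A call has 1 to 8 rows; each row shifts and turns the commanded pose from where the row before left it, along the tool's axes as they then stand; what a row does not reach is not made up. A row lasts 1/8 s, in which the tool goes at most 62.5 mm and 10.7 degrees, less where a joint would pass 70% of its speed; a pose out of reach is approached as far as the arm can. A call is refused whole if a number of a shift passes 0.0625 or a number of a turn 0.188, either way. A call with a gripper value outside its range is refused whole. The fingers move at their own pace and stop on an object; FORCE is the grip in N (left out, the last holds). Time passes only in rows, so rows that do not move let the fingers close. It gives the time, the measured TCP pose, the force, the opening and the grip force at its end, in the units of the state.
- arm.observe(): the state, without advancing time (a new reading comes with each control period).
- imaging.grab_frame(name): name is "side" or "top"; returns a dict with "color" (384x512x3 uint8, red, green, blue), "depth" (384x512 float32, m along the optical axis (not along the pixel's ray), 0 where there is no reading), "intrinsics" (3x3 intrinsics, pixels), "T" (4x4, takes a point from camera to world coordinates). Camera axes: x right, y down, z forward; pixel columns grow to the right and rows downward; lengths in m; the calibration is good to about 2 mm. A picture is of the moment at which its call begins.
- arm.finish_job(): hands the job in; it is judged then, once.
The state is a dict: "clock": time; "qpos": joint angles; "qvel": joint speeds; "joint_efforts": joint torques, N m; "tcp_pos": TCP position; "eef_rot": TCP orientation; "contact_force": force on the tool from outside, world axes, zero at the start; "wrist_torque": the same for the moment, N m; "opening": finger opening in m; "gripper_force": force on a finger pad.
Only numpy, scipy, OpenCV 4.12 (cv2) and the standard library are available. Lean on these libraries where they do the work, as an engineer would, in place of code of your own. Each camera call takes 0.05 s, during which the arm holds its last target. There are 200 camera calls.

### The job

Move the four unglazed pots from the wooden ware board to the kiln rack, one pot standing upright inside each ring, with their order reversed: the pot at the left end of the board goes into the ring at the right end of the rack, the second from the left into the second from the right, and so on. The pots are brittle, so set each one down gently, flat on the rack and wholly inside its ring, and let go.

Things in the scene. Friction and masses are not known exactly. Their poses are not given: they have to be found in the camera images.
- collared_cup_mid (a point): Loose unglazed terracotta round cup with a collar: straight body 52 mm across up to 50 mm above its foot, then a narrower wide-mouthed collar 38 mm across; 76 mm tall, flat foot, about 0.2 kg, standing upright on its bat. The point is on its upright axis half-way up, 38 mm above its foot; z axis up.
- covered_jar_mid (a point): Loose unglazed terracotta squat round jar with its lid fixed on: body 58 mm across up to 47 mm above its foot, lid rim 62 mm across from 47 to 52 mm, small knob on top, 68 mm tall in all, flat foot, about 0.2 kg, standing upright on its bat. The point is on its upright axis half-way up, 34 mm above its foot; z axis up.
- bud_vase_mid (a point): Loose unglazed terracotta bud vase: straight round body 50 mm across up to 52 mm above its foot, then a narrow neck; 86 mm tall, flat foot, about 0.2 kg, standing upright on its bat. The point is on its upright axis half-way up, 43 mm above its foot; z axis up.
- square_pot_mid (a point): Loose unglazed terracotta square pot, 42 mm by 42 mm up to 48 mm above its foot, then a 32 mm square collar; 64 mm tall; its flat sides face along its x and y axes, flat foot, about 0.2 kg, standing upright on its bat. The point is on its upright axis half-way up, 32 mm above its foot; z axis up.
- bat_collared_cup: One of four identical square off-white plaster bats (80 by 80 by 10 mm), fixed on the ware board; the collared cup stands at its middle at the start (so it keeps the place in the row where that pot began). Origin: centre of its underside, z up, axes as the board's.
- bat_covered_jar: One of four identical square off-white plaster bats (80 by 80 by 10 mm), fixed on the ware board; the covered jar stands at its middle at the start (so it keeps the place in the row where that pot began). Origin: centre of its underside, z up, axes as the board's.
- bat_bud_vase: One of four identical square off-white plaster bats (80 by 80 by 10 mm), fixed on the ware board; the bud vase stands at its middle at the start (so it keeps the place in the row where that pot began). Origin: centre of its underside, z up, axes as the board's.
- bat_square_pot: One of four identical square off-white plaster bats (80 by 80 by 10 mm), fixed on the ware board; the square pot stands at its middle at the start (so it keeps the place in the row where that pot began). Origin: centre of its underside, z up, axes as the board's.
- ware_board: Plywood ware board, fixed, 96 mm deep (its x) by 390 mm long (its y), top 20 mm above the table; carries the four bats in a row along its y at y = -132, -44, +44 and +132 mm. Origin: centre of its underside on the table. Its y axis points roughly to the robot's left; a bat's top, on which a pot stands, is 30 mm above the table. Board and kiln rack lie one behind the other; which is nearer the robot varies.
- kiln_rack: Grey refractory kiln rack, fixed, 96 mm deep (its x) by 390 mm long (its y), top 20 mm above the table; four raised plaster rings (inner diameter 76 mm, outer 84 mm, 6 mm high) stand on it in a row along its y at x = 0, y = -132, -44, +44 and +132 mm. A pot stands on the rack's top inside a ring, its foot 20 mm above the table. Origin: centre of its underside on the table. Its y axis points roughly to the robot's left.
There are look-alikes about, which are no part of the job. What is shaped like the part that bears square_pot_mid but blue or purple is not meant.

How it is judged:
By the outcome, as a careful person would: the job done as asked, in the order asked, and still so for the second after the job is handed in, with the robot touching nothing.
It also fails if it takes over 106 s, if anything falls off the work surface, if the arm or the gripper's body presses on something with over 40 N, if the wrist force passes 120 N, or if a joint passes its speed limit or range.

## Working session

There is one attempt and no reset: what is moved stays moved. The work goes in short steps, Python scripts to look and compute and a shell command to move; the robot and the scene stay as the last step left them, time stands still between calls to the robot, and variables do not carry over. Pictures are saved under pics/ and viewed, at most 14 in all, crops included, and the job is handed in when it is done.

```bash
mkdir -p pics; python3 - <<'E'
from plant import arm, imaging
import cv2,numpy as np
for n in("top","side"):
    f=imaging.grab_frame(n); cv2.imwrite(f"pics/{n}0.png",f["color"][...,::-1]); np.savez(f"{n}0.npz",**f)
    print(n,f["intrinsics"].round(1).tolist(),f["T"].round(3).tolist())
s=arm.observe();print(s["eef_rot"],s["opening"],s["clock"])
E
```

```text
top [[370.2, 0.0, 254.6], [0.0, 370.2, 192.1], [0.0, 0.0, 1.0]] [[-0.022, -0.988, 0.152, 0.38], [-1.0, 0.024, 0.009, 0.019], [-0.013, -0.152, -0.988, 0.894], [0.0, 0.0, 0.0, 1.0]]
side [[370.2, 0.0, 251.4], [0.0, 370.2, 188.2], [0.0, 0.0, 1.0]] [[0.948, -0.233, 0.215, 0.324], [-0.317, -0.714, 0.625, -0.468], [0.008, -0.661, -0.751, 0.657], [0.0, 0.0, 0.0, 1.0]]
[[ 9.63299371e-01  2.68429258e-01 -2.36136524e-04]
 [ 2.68429295e-01 -9.63298145e-01  1.54812954e-03]
 [ 1.88093388e-04 -1.55469818e-03 -9.99998774e-01]] 0.08570179476958248 0.1
```

View pics/top0.png

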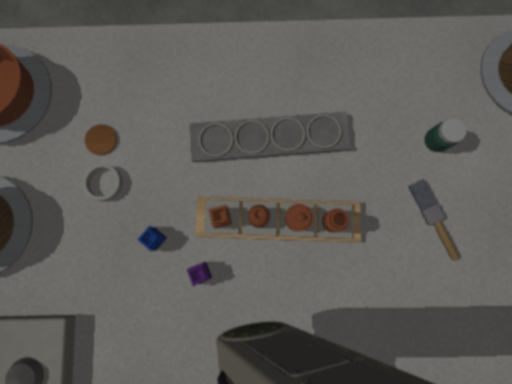

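View pics/side0.png

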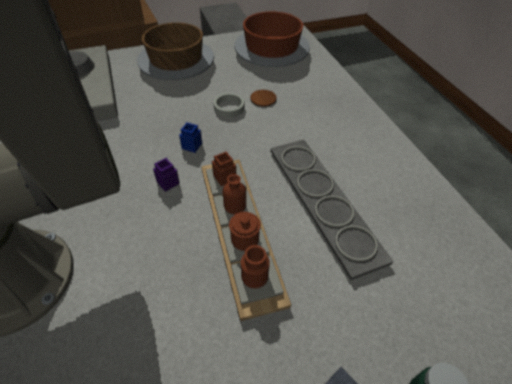

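The top view has +x up and +y left. On the board, left to right: square pot (220,217), bud vase (259,216), jar (299,217) and cup (336,219). The rack rings are at (215,139), (252,136), (289,134) and (325,131).
Three things have the square pot's shape: terracotta (220,217), blue (152,238) and purple (200,273). The terracotta one standing on a bat is the one meant.

```bash
cat >m.py <<'E'
import cv2,numpy as np
def cloud(f):
    K,T=f["intrinsics"],f["T"];v,u=np.mgrid[:384,:512];d=f["depth"]
    P=np.dstack([(u-K[0,2])*d/K[0,0],(v-K[1,2])*d/K[1,1],d]);return P@T[:3,:3].T+T[:3,3]
def ray(f,uv,z):
    K,T=f["intrinsics"],f["T"];uv=np.atleast_2d(uv);d=np.c_[(uv-K[:2,2])/K[0,0],np.ones(len(uv))]@T[:3,:3].T
    return T[:3,3]+d*((z-T[2,3])/d[:,2])[:,None]
E
python3 - <<'E'
from m import *
f=dict(np.load("top0.npz"));g=dict(np.load("side0.npz"))
for n,f_,box in(("top",f,(185,370,185,250)),("side",g,(195,300,140,320))):
    P=cloud(f_);c=f_["color"].astype(int);hsv=cv2.cvtColor(f_["color"],cv2.COLOR_RGB2HSV)
    m=np.zeros((384,512),np.uint8);x0,x1,y0,y1=box
    sl=np.s_[y0:y1,x0:x1]
    m[sl]=((c[...,0]>1.75*c[...,1])&(c[...,0]>50))[sl]
    k,l,s,ce=cv2.connectedComponentsWithStats(m)
    for i in range(1,k):
        if s[i,4]<60: continue
        q=P[(l==i)]; zt=np.percentile(q[:,2],97); top=q[q[:,2]>zt-.008]
        r=cv2.minAreaRect(np.argwhere(l==i)[:,::-1].astype(np.float32))
        print(n,ce[i].round(1),s[i,4],"ztop",zt.round(4),"top mid",((top.max(0)+top.min(0))/2).round(4),"ext",np.ptp(top,axis=0).round(3),"all mid",((q.max(0)+q.min(0))/2).round(4), "rect",r[2])
# rack: by height
P=cloud(f)
m=((P[...,2]>.012)&(P[...,2]<.035)&(P[...,0]>.5)&(P[...,0]<.75)&(abs(P[...,1]-.0)<.3)).astype(np.uint8)
m=cv2.morphologyEx(m,cv2.MORPH_OPEN,np.ones((5,5)))
k,l,s,ce=cv2.connectedComponentsWithStats(m);i=1+s[1:,4].argmax();print("rack px",s[i])
print("rack rect z",np.median(P[l==i][:,2]),cv2.minAreaRect(P[l==i][:,:2].astype(np.float32)))
m=((P[...,2]>.012)&(P[...,2]<.15)&(P[...,0]>.3)&(P[...,0]<.5)&(abs(P[...,1])<.3)).astype(np.uint8)
m[250:]=0;m[:,:185]=0;m[:,372:]=0
q=P[m>0];q=q[q[:,2]<.04];print("board",cv2.minAreaRect(q[:,:2].astype(np.float32)))
# rings
sub=cv2.resize(f["color"][100:170,180:365],None,fx=4,fy=4,interpolation=cv2.INTER_CUBIC);gr=cv2.GaussianBlur(cv2.cvtColor(sub,cv2.COLOR_RGB2GRAY),(5,5),0)
h=cv2.HoughCircles(gr,cv2.HOUGH_GRADIENT,1,100,param1=80,param2=20,minRadius=56,maxRadius=85)[0]
for a in h: uv=(a[:2]+.5)/4-.5+[180,100];print("ring",uv.round(1),a[2]/4,ray(f,uv,.026).round(4))
cv2.imwrite("pics/crop.png",cv2.resize(f["color"][180:300,120:380,::-1],None,fx=3,fy=3))
E
```

```text
side [221.9 163.3] 193 ztop 0.0937 top mid [0.4531 0.1027 0.0904] ext [0.032 0.034 0.008] all mid [0.4535 0.1002 0.0806] rect 66.80140686035156
side [232.3 190.7] 486 ztop 0.115 top mid [ 0.3936 -0.2184  0.3821] ext [0.139 0.5   0.55 ] all mid [ 0.399  -0.1898  0.3444] rect 90.0
side [248.3 245.5] 1413 ztop 0.1051 top mid [ 0.3906 -0.2664  0.3771] ext [0.133 0.404 0.56 ] all mid [ 0.3997 -0.2369  0.344 ] rect 77.125
rack px [ 190  112  161   50 6045]
rack rect z 0.01965073547448526 ((0.6525120735168457, -0.011088535189628601), (0.0973249077796936, 0.3908095955848694), 3.039273500442505)
board ((0.4491381049156189, -0.02530527114868164), (0.38992610573768616, 0.09607169777154922), 86.7033920288086)Traceback (most recent call last):
  File "<stdin>", line 25, in <module>
TypeError: 'NoneType' object is not subscriptable
```

```bash
python3 - <<'E'
from m import *
f=dict(np.load("top0.npz"));P=cloud(f);c=f["color"].astype(int)
B=np.array([.4491,-.0253]);R=np.array([.6525,-.0111]);by=np.array([.0575,.9983]);ry=np.array([-.053,.9986])
def proj(p):
    T=f["T"];q=(np.array(p)-T[:3,3])@T[:3,:3];return f["intrinsics"][:2,:2].diagonal()*q[:2]/q[2]+f["intrinsics"][:2,2]
m=((P[...,2]>.045)&(P[...,2]<.13)&(abs(P[...,0]-.45)<.06)&(abs(P[...,1])<.25)).astype(np.uint8)
k,l,s,ce=cv2.connectedComponentsWithStats(m)
for i in range(1,k):
    if s[i,4]<60: continue
    q=P[l==i];zt=np.percentile(q[:,2],97);t=q[q[:,2]>zt-.006]
    r=cv2.minAreaRect(q[:,:2].astype(np.float32))
    print(ce[i].round(1),s[i,4],zt.round(3),"topmid",((t.max(0)+t.min(0))/2).round(4),"rect",np.round(r[0],4),np.round(r[1],3),r[2])
big=cv2.resize(f["color"][100:290,130:370,::-1],None,fx=3,fy=3,interpolation=cv2.INTER_CUBIC)
def mark(p): u=(proj(p)-[130,100]+.5)*3;cv2.circle(big,tuple(int(x) for x in u),2,(0,255,0),-1)
for s_,h in zip((.132,.044,-.044,-.132),(.094,.116,.098,.106)):
    b=B+s_*by;r=R+s_*ry;print(s_,b.round(4),r.round(4));mark([*b,h])
    for a in np.arange(0,6.3,.5):mark([*(r+.04*np.array([np.cos(a),np.sin(a)])),.026])
cv2.imwrite("pics/crop.png",big)
E
```

```text
[219.6 216.4] 390 0.095 topmid [0.4539 0.1063 0.0931] rect [0.454  0.1066] [0.042 0.042] 12.670160293579102
[258.5 216. ] 412 0.117 topmid [0.4529 0.0193 0.1148] rect [0.4521 0.0193] [0.047 0.048] 89.30830383300781
[298.5 217.6] 625 0.098 topmid [ 0.4473 -0.069   0.0969] rect [ 0.4466 -0.0684] [0.059 0.06 ] 89.90909576416016
[335.6 220.4] 497 0.107 topmid [ 0.4394 -0.1525  0.105 ] rect [ 0.4386 -0.1513] [0.051 0.05 ] 87.60706329345703
0.132 [0.4567 0.1065] [0.6455 0.1207]
0.044 [0.4516 0.0186] [0.6502 0.0328]
-0.044 [ 0.4466 -0.0692] [ 0.6548 -0.055 ]
-0.132 [ 0.4415 -0.1571] [ 0.6595 -0.1429]
```

View pics/crop.png

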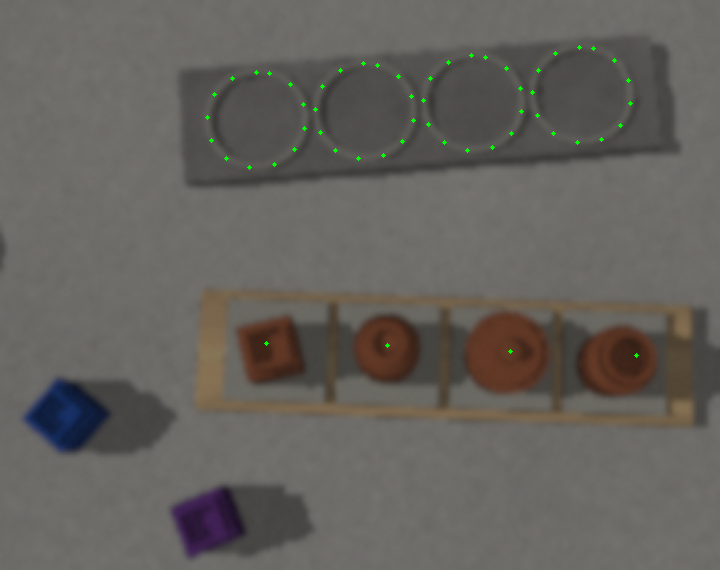

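The crop confirms the terracotta square pot at crop (270,350), standing on its bat, with the blue and purple ones off the board. The rings match the overlay. First I turn the tool, while the wrist has room.

```bash
cat >to.py <<'E'
import sys,numpy as np
from plant import arm
s=arm.observe();R=np.array(s["eef_rot"]);p=np.array(s["tcp_pos"]);a=[float(v) for v in sys.argv[1:]]
print("t",round(s["clock"],2),"tcp",p.round(4),"yaw",np.degrees(np.arctan2(R[1,0],R[0,0])).round(2),"tilt",R[:2,2].round(4),"open",round(s["opening"],4),"F",np.round(s["contact_force"],1),"q",np.round(s["qpos"],0))
print("shift",(R.T@(np.array(a[:3])-p)).round(4))
if len(a)>3: print("turn z",(-np.radians((a[3]-np.degrees(np.arctan2(R[1,0],R[0,0]))))).round(4))
E
python3 -m pendant '-1 0 0 0 0 0 -.187;-1 0 0 0 0 0 -.187;-1 0 0 0 0 0 -.187;-1 0 0 0 0 0 -.187;-1 0 0 0 0 0 -.187;-1 0 0 0 0 0 -.187;-1 0 0 0 0 0 -.187;-1 0 0 0 0 0 -.187' 25
python3 to.py .454 .1065 .19 102.7
```

```text
clock: 1.1
tcp_pos: [0.1543, -0.5536, 0.2307]
eef_rot: [[-0.202, 0.979, -0.0], [0.979, 0.202, 0.001], [0.001, 0.0, -1.0]]
contact_force: [-0.9, -0.1, -0.4]
opening: 0.0852
gripper_force: 0.0
t 1.1 tcp [ 0.1543 -0.5536  0.2307] yaw 101.64 tilt [-0.0001  0.0011] open 0.0852 F [-0.9 -0.1 -0.4] q [-82.  18.   3.  75.   0.  -4.]
shift [0.586  0.4267 0.0414]
turn z -0.0185
```

```bash

python3 -m pendant '-1 .043 .043 0 0 0 0;-1 .043 .043 0 0 0 0;-1 .043 .043 0 0 0 0;-1 .043 .043 0 0 0 0;-1 .043 .043 0 0 0 0;-1 .043 .043 0 0 0 0;-1 .043 .043 0 0 0 0;-1 .043 .043 0 0 0 -.0185'|head -2
python3 -m pendant '-1 .05 .018 .007 0 0 0;-1 .05 .018 .007 0 0 0;-1 .05 .017 .007 0 0 0;-1 .05 .016 .007 0 0 0;-1 .042 .014 .007 0 0 0;-1 0 0 .006 0 0 0'|head -2
python3 to.py .454 .1065 .19 102.7
```

```text
clock: 2.1
tcp_pos: [0.425, -0.1474, 0.2312]
clock: 2.85
tcp_pos: [0.4533, 0.1075, 0.1896]
t 2.85 tcp [0.4533 0.1075 0.1896] yaw 102.64 tilt [-0.0008  0.0003] open 0.0854 F [-0.5 -0.2 -0.8] q [  3.   7. -17.  66.   0.  81.]
shift [-0.0011  0.0005 -0.0004]
turn z -0.0011
```

```bash

python3 -m pendant '-1 -.001 0 .045 0 0 0;-1 0 0 .045 0 0 0;-1 0 0 .04 0 0 0;-1 0 0 .02 0 0 0;-1 0 0 0 0 0 0;.6 0 0 0 0 0 0;1 0 0 0 0 0 0;1 0 0 0 0 0 0' 30
python3 -m pendant '1 0 0 0 0 0 0;1 0 0 0 0 0 0'
python3 to.py .454 .1065 .18 102.7
python3 - <<'E'
from plant import imaging
import cv2
f=imaging.grab_frame("side");cv2.imwrite("pics/g1.png",cv2.resize(f["color"][80:330,140:420,::-1],None,fx=2,fy=2))
E
```

```text
clock: 3.85
tcp_pos: [0.4551, 0.1039, 0.0415]
eef_rot: [[-0.214, 0.977, 0.003], [0.977, 0.214, -0.0], [-0.001, 0.003, -1.0]]
contact_force: [-0.7, -0.5, 4.3]
opening: 0.0415
gripper_force: 31.1
clock: 4.1
tcp_pos: [0.4552, 0.1039, 0.0415]
eef_rot: [[-0.214, 0.977, 0.003], [0.977, 0.214, -0.0], [-0.001, 0.003, -1.0]]
contact_force: [0.1, -0.5, 6.4]
opening: 0.0416
gripper_force: 31.2
t 4.1 tcp [0.4552 0.1039 0.0415] yaw 102.35 tilt [ 0.0027 -0.0003] open 0.0416 F [ 0.1 -0.5  6.4] q [  3.  15. -31.  44.  -0.  81.]
shift [ 0.0027 -0.0002 -0.1385]
turn z -0.0061
```

View pics/g1.png

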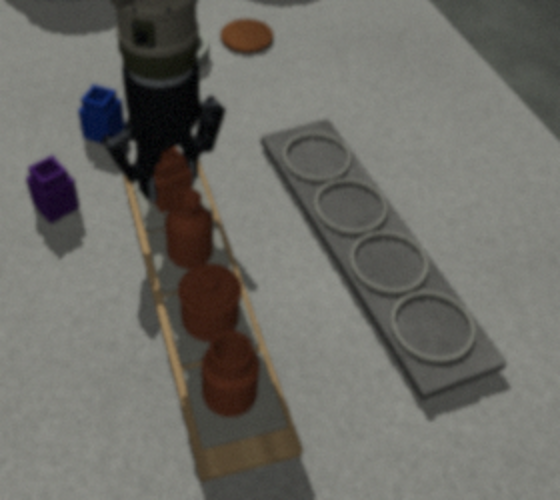

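Gripped: the opening is 41.6 mm and the side view shows the fingers around the square pot at (170,185). Now lift.

```bash

python3 -m pendant '1 0 0 -.01 0 0 0;1 0 0 -.04 0 0 0;1 0 0 -.05 0 0 0;1 0 0 -.03 0 0 0;1 0 0 0 0 0 0'
python3 to.py .6595 -.1445 .17 102.7
```

```text
clock: 4.78
tcp_pos: [0.4555, 0.1041, 0.1728]
eef_rot: [[-0.214, 0.977, 0.005], [0.977, 0.214, 0.0], [-0.001, 0.005, -1.0]]
contact_force: [-0.5, -0.2, -3.0]
opening: 0.0416
gripper_force: 31.5
t 4.78 tcp [0.4555 0.1041 0.1728] yaw 102.36 tilt [0.005  0.0002] open 0.0416 F [-0.5 -0.2 -3. ] q [  3.   7. -19.  63.  -0.  81.]
shift [-0.2865  0.1461  0.0038]
turn z -0.0059
```

```bash

python3 -m pendant '1 -.02 .01 0 0 0 0;1 -.045 .023 0 0 0 0;1 -.05 .026 0 0 0 0;1 -.05 .026 0 0 0 0;1 -.05 .026 0 0 0 0;1 -.045 .023 0 0 0 0;1 -.0265 .012 0 0 0 0;1 0 0 0 0 0 0'|head -2
python3 to.py .6595 -.1445 .04 102.7
```

```text
clock: 5.78
tcp_pos: [0.6576, -0.1466, 0.167]
t 5.78 tcp [ 0.6576 -0.1466  0.167 ] yaw 102.2 tilt [-0.0036  0.001 ] open 0.0416 F [ 0.3  0.5 -2.2] q [-19.  31.  13.  72.  -0.  58.]
shift [0.0014 0.0027 0.127 ]
turn z -0.0087
```

```bash

python3 -m pendant '1 .001 .003 .02 0 0 0;1 0 0 .04 0 0 0;1 0 0 .04 0 0 0;1 0 0 .02 0 0 0;1 0 0 0 0 0 0;1 0 0 0 0 0 0'
python3 to.py .6595 -.1445 .032 102.7
python3 - <<'E'
from plant import imaging
import cv2
f=imaging.grab_frame("side");cv2.imwrite("pics/p1.png",cv2.resize(f["color"][180:300,280:430,::-1],None,fx=4,fy=4))
E
```

```text
clock: 6.52
tcp_pos: [0.6605, -0.1426, 0.0508]
eef_rot: [[-0.214, 0.977, 0.0], [0.977, 0.214, -0.0], [-0.0, 0.0, -1.0]]
contact_force: [0.5, 0.8, -1.4]
opening: 0.0415
gripper_force: 31.4
t 6.53 tcp [ 0.6605 -0.1426  0.0508] yaw 102.38 tilt [ 0.0002 -0.    ] open 0.0415 F [ 0.5  0.8 -1.4] q [-19.  35.   3.  58.   0.  59.]
shift [-0.0016 -0.0014  0.0188]
turn z -0.0056
```

View pics/p1.png

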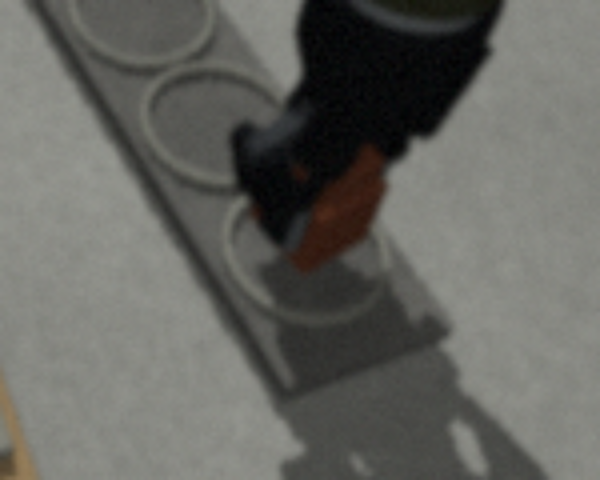

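The pot hangs at (335,220) above the right-end ring (305,250) in the crop. Lower it gently.

```bash

python3 -m pendant '1 -.0015 -.001 .008 0 0 0;1 0 0 .006 0 0 0;1 0 0 .002 0 0 0;1 0 0 .001 0 0 0;1 0 0 0 0 0 0'
python3 -m pendant '1 0 0 .001 0 0 0;1 0 0 0 0 0 0'|sed -n '2p;6p;8p'
```

```text
clock: 7.2
tcp_pos: [0.6599, -0.1448, 0.0332]
eef_rot: [[-0.214, 0.977, -0.0], [0.977, 0.214, -0.0], [-0.0, -0.0, -1.0]]
contact_force: [0.1, -0.5, -2.1]
opening: 0.0415
gripper_force: 31.5
tcp_pos: [0.6599, -0.1448, 0.0323]
gripper_force: 31.5
```

```bash

python3 -m pendant '1 0 0 .0008 0 0 0;1 0 0 0 0 0 0'|sed -n '2p;6p;4p'
python3 to.py .66 -.145 .03 | head -1
```

```text
tcp_pos: [0.66, -0.1448, 0.0316]
contact_force: [0.2, -0.3, -2.3]
gripper_force: 31.5
t 7.7 tcp [ 0.66   -0.1448  0.0316] yaw 102.35 tilt [ 0.0003 -0.0002] open 0.0417 F [ 0.2 -0.3 -2.3] q [-19.  35.   1.  56.  -0.  58.]
```

```bash
for i in 1; do :; done
python3 -m pendant '1 0 0 .0008 0 0 0;1 0 0 0 0 0 0'|sed -n '2p;4p'
python3 -m pendant '1 0 0 .0008 0 0 0;1 0 0 0 0 0 0'|sed -n '2p;4p'
```

```text
tcp_pos: [0.66, -0.1448, 0.0315]
contact_force: [-2.5, -0.2, 5.4]
tcp_pos: [0.66, -0.1449, 0.0315]
contact_force: [-4.7, 1.2, 9.3]
```

```bash

python3 -m pendant '1 0 0 -.001 0 0 0;0 0 0 0 0 0 0;-.3 0 0 0 0 0 0;-.6 0 0 0 0 0 0;-1 0 0 0 0 0 0;-1 0 0 0 0 0 0;-1 0 0 0 0 0 0'
python3 -m pendant '-1 0 0 -.01 0 0 0;-1 0 0 -.03 0 0 0;-1 0 0 -.05 0 0 0;-1 0 0 -.05 0 0 0;-1 0 0 0 0 0 0'|head -2
python3 to.py .4522 .0193 .19 90
python3 - <<'E'
from plant import imaging
import cv2
f=imaging.grab_frame("side");cv2.imwrite("pics/r1.png",cv2.resize(f["color"][150:320,200:420,::-1],None,fx=3,fy=3))
E
```

```text
clock: 9.07
tcp_pos: [0.6599, -0.1448, 0.0309]
eef_rot: [[-0.214, 0.977, -0.0], [0.977, 0.214, -0.0], [-0.0, -0.0, -1.0]]
contact_force: [0.2, 0.5, -0.2]
opening: 0.085
gripper_force: 0.0
clock: 9.7
tcp_pos: [0.6629, -0.1458, 0.1775]
t 9.7 tcp [ 0.6629 -0.1458  0.1775] yaw 102.35 tilt [ 0.0101 -0.0036] open 0.0852 F [-1.  -0.2 -0.6] q [-19.  30.  14.  73.  -0.  58.]
shift [ 0.2063 -0.1704 -0.0152]
turn z 0.2155
```

View pics/r1.png

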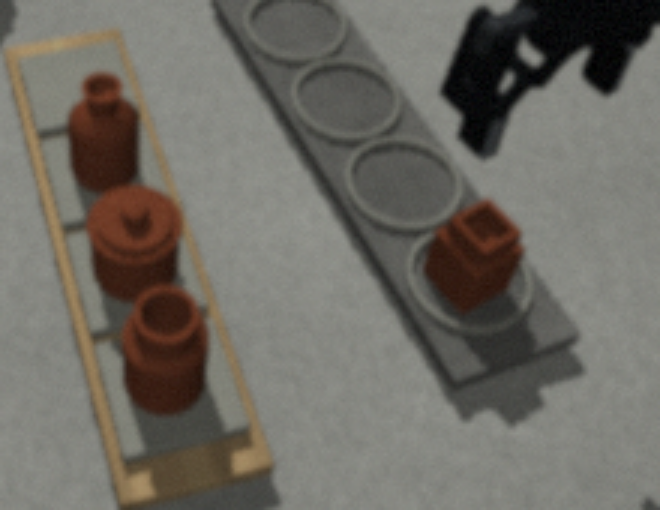

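The square pot stands at (475,265), inside the right-end ring. Next is the vase.

```bash

python3 -m pendant '-1 .025 -.02 0 0 0 0;-1 .042 -.034 0 0 0 0;-1 .045 -.037 0 0 0 0;-1 .045 -.037 0 0 0 0;-1 .03 -.026 0 0 0 0;-1 .019 -.016 0 0 0 0;-1 0 0 0 0 0 .108;-1 0 0 0 0 0 .1075'|head -1
python3 -m pendant '-1 0 0 0 0 0 0'|head -1
python3 to.py .4522 .0193 .05 90
```

```text
clock: 10.75
clock: 10.88
t 10.88 tcp [0.4488 0.0203 0.1699] yaw 90.08 tilt [-0.0019  0.0001] open 0.0852 F [ 0.9 -0.3 -0.2] q [ -8.   6. -21.  63.  -0.  82.]
shift [-0.001   0.0036  0.1199]
turn z 0.0013
```

```bash

python3 -m pendant '-1 -.001 .0036 .03 0 0 0;-1 0 0 .045 0 0 0;-1 0 0 .03 0 0 0;-1 0 0 .016 0 0 0;-1 0 0 0 0 0 0;.4 0 0 0 0 0 0;1 0 0 0 0 0 0;1 0 0 0 0 0 0' |head -1
python3 -m pendant '1 0 0 0 0 0 0;1 0 0 0 0 0 0'|tail -3
python3 to.py .6548 -.055 .17 90
```

```text
clock: 11.88
contact_force: [-2.6, 0.6, 6.6]
opening: 0.049
gripper_force: 31.3
t 12.12 tcp [0.4541 0.0189 0.0509] yaw 90.01 tilt [ 0.0019 -0.0005] open 0.049 F [-2.6  0.6  6.6] q [ -8.  13. -32.  45.  -0.  82.]
shift [-0.074   0.2009 -0.1187]
turn z 0.0002
```

```bash

python3 -m pendant '1 0 0 -.01 0 0 0;1 0 0 -.04 0 0 0;1 0 0 -.045 0 0 0;1 0 0 -.03 0 0 0;1 0 0 0 0 0 0'|tail -3
python3 -m pendant '1 -.01 .025 0 0 0 0;1 -.016 .043 0 0 0 0;1 -.017 .047 0 0 0 0;1 -.016 .043 0 0 0 0;1 -.01 .028 0 0 0 0;1 -.005 .015 0 0 0 0;1 0 0 0 0 0 0;1 0 0 0 0 0 0'|tail -3
python3 to.py .6548 -.055 .05 90
```

```text
contact_force: [0.9, 1.4, -3.4]
opening: 0.0493
gripper_force: 32.5
contact_force: [-0.3, 0.1, -2.0]
opening: 0.0492
gripper_force: 32.4
t 13.75 tcp [ 0.653  -0.0545  0.1733] yaw 90.01 tilt [-0.0032  0.0006] open 0.0492 F [-0.3  0.1 -2. ] q [-12.  28.  10.  72.  -0.  78.]
shift [-0.0006  0.0022  0.1233]
turn z 0.0001
```

```bash

python3 -m pendant '1 -.0005 .001 .03 0 0 0;1 0 0 .045 0 0 0;1 0 0 .03 0 0 0;1 0 0 .016 0 0 0;1 0 0 .004 0 0 0;1 0 0 .002 0 0 0;1 0 0 .002 0 0 0;1 0 0 0 0 0 0'|tail -3
python3 to.py .6548 -.055 .041 90
```

```text
contact_force: [-0.3, -0.3, -2.7]
opening: 0.0488
gripper_force: 32.4
t 14.75 tcp [ 0.6559 -0.0555  0.0467] yaw 90.0 tilt [ 0.0013 -0.0004] open 0.0488 F [-0.3 -0.3 -2.7] q [-12.  33.  -1.  56.  -0.  78.]
shift [ 0.0006 -0.0011  0.0057]
turn z -0.0
```

```bash

python3 -m pendant '1 0 0 .002 0 0 0;1 0 0 .0015 0 0 0;1 0 0 .001 0 0 0;1 0 0 0 0 0 0'|sed -n '2p;4p'
python3 -m pendant '1 0 0 .0008 0 0 0;1 0 0 0 0 0 0'|sed -n '2p;4p'
python3 -m pendant '1 0 0 .0008 0 0 0;1 0 0 0 0 0 0'|sed -n '2p;4p'
```

```text
tcp_pos: [0.6552, -0.0554, 0.0412]
contact_force: [-0.7, 0.2, -2.6]
tcp_pos: [0.6554, -0.0554, 0.041]
contact_force: [-1.6, -0.5, 1.0]
tcp_pos: [0.6554, -0.0554, 0.0409]
contact_force: [-2.9, 0.8, 6.2]
```

Contact is at 0.041, as expected. Release, rise and go on to the jar.

```bash

python3 -m pendant '1 0 0 -.001 0 0 0;-.1 0 0 0 0 0 0;-.4 0 0 0 0 0 0;-.7 0 0 0 0 0 0;-1 0 0 0 0 0 0;-1 0 0 0 0 0 0;-1 0 0 0 0 0 0'|tail -3
python3 -m pendant '-1 0 0 -.01 0 0 0;-1 0 0 -.03 0 0 0;-1 0 0 -.05 0 0 0;-1 0 0 -.05 0 0 0;-1 0 0 0 0 0 0'|head -2
python3 to.py .4468 -.0685 .18 90
python3 - <<'E'
from plant import imaging
import cv2
f=imaging.grab_frame("side");cv2.imwrite("pics/r2.png",cv2.resize(f["color"][150:320,200:420,::-1],None,fx=3,fy=3))
E
```

```text
contact_force: [0.5, 0.9, -0.1]
opening: 0.0854
gripper_force: 0.0
clock: 17.25
tcp_pos: [0.6584, -0.056, 0.1872]
t 17.25 tcp [ 0.6584 -0.056   0.1872] yaw 90.0 tilt [ 0.0103 -0.0023] open 0.0852 F [-0.5 -0.4  0.3] q [-12.  28.  11.  73.  -0.  78.]
shift [-0.0125 -0.2117  0.0051]
turn z 0.0001
```

View pics/r2.png

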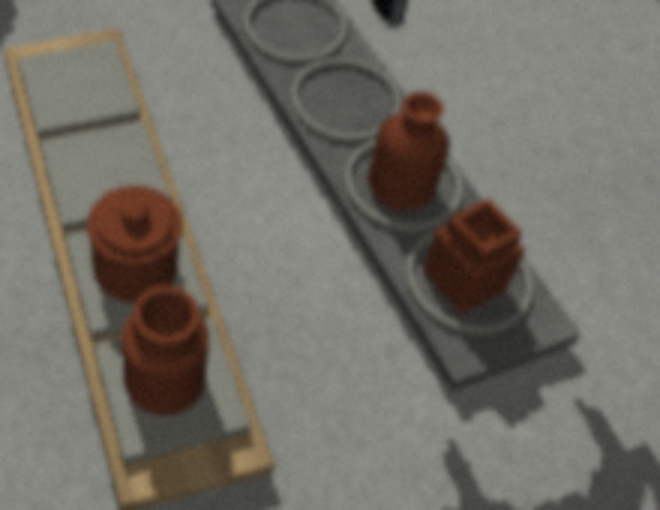

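The vase stands at (410,170), inside the second ring from the right. Next is the jar.

```bash

python3 -m pendant '-1 -.002 -.025 0 0 0 0;-1 -.002 -.045 0 0 0 0;-1 -.003 -.05 0 0 0 0;-1 -.003 -.045 0 0 0 0;-1 -.0025 -.032 0 0 0 0;-1 0 -.0145 0 0 0 0;-1 0 0 0 0 0 0;-1 0 0 0 0 0 0'|head -1
python3 to.py .4468 -.0685 .034 90
```

```text
clock: 18.3
t 18.3 tcp [ 0.4451 -0.0681  0.1807] yaw 90.01 tilt [ 0.0009 -0.0002] open 0.0854 F [ 1.7  0.2 -0.1] q [-19.   6. -20.  64.   0.  71.]
shift [-0.0004  0.0016  0.1467]
turn z 0.0002
```

```bash

python3 -m pendant '-1 -.0004 .0016 .03 0 0 0;-1 0 0 .045 0 0 0;-1 0 0 .04 0 0 0;-1 0 0 .022 0 0 0;-1 0 0 .01 0 0 0;-1 0 0 0 0 0 0;.2 0 0 0 0 0 0;1 0 0 0 0 0 0' |head -1
python3 -m pendant '1 0 0 0 0 0 0;1 0 0 0 0 0 0;1 0 0 0 0 0 0'|tail -3
python3 to.py .6502 .0328 .16 90
```

```text
clock: 19.3
contact_force: [0.4, 0.8, 5.3]
opening: 0.0575
gripper_force: 35.9
t 19.68 tcp [ 0.447  -0.0688  0.0351] yaw 90.0 tilt [ 0.0033 -0.001 ] open 0.0575 F [0.4 0.8 5.3] q [-19.  14. -33.  43.   0.  71.]
shift [ 0.1014  0.2037 -0.1244]
turn z 0.0
```

```bash

python3 -m pendant '1 0 0 -.01 0 0 0;1 0 0 -.04 0 0 0;1 0 0 -.045 0 0 0;1 0 0 -.03 0 0 0;1 0 0 0 0 0 0'|tail -3
python3 -m pendant '1 .012 .025 0 0 0 0;1 .022 .043 0 0 0 0;1 .023 .047 0 0 0 0;1 .022 .043 0 0 0 0;1 .015 .03 0 0 0 0;1 .0075 .0157 0 0 0 0;1 0 0 0 0 0 0;1 0 0 0 0 0 0'|tail -3
python3 to.py .6502 .0328 .035 90
```

```text
contact_force: [0.1, -0.4, -2.5]
opening: 0.0574
gripper_force: 37.2
contact_force: [0.2, 0.3, -2.2]
opening: 0.0577
gripper_force: 37.3
t 21.3 tcp [0.6477 0.033  0.1573] yaw 89.99 tilt [-0.0032 -0.0001] open 0.0577 F [ 0.2  0.3 -2.2] q [-4. 28.  7. 69. -0. 86.]
shift [-0.0002  0.0029  0.1223]
turn z -0.0002
```

```bash

python3 -m pendant '1 0 .0008 .03 0 0 0;1 0 0 .045 0 0 0;1 0 0 .03 0 0 0;1 0 0 .012 0 0 0;1 0 0 .004 0 0 0;1 0 0 .002 0 0 0;1 0 0 0 0 0 0;1 0 0 0 0 0 0'|tail -3
python3 to.py .6502 .0328 .0251 90
python3 - <<'E'
from plant import imaging
import cv2
f=imaging.grab_frame("side");cv2.imwrite("pics/p3.png",cv2.resize(f["color"][130:250,250:420,::-1],None,fx=4,fy=4))
E
```

```text
contact_force: [0.2, -0.1, -2.7]
opening: 0.0581
gripper_force: 37.3
t 22.3 tcp [0.6506 0.0331 0.0368] yaw 90.0 tilt [ 0.0017 -0.0002] open 0.0581 F [ 0.2 -0.1 -2.7] q [-4. 33. -3. 54. -0. 86.]
shift [-0.0003 -0.0005  0.0117]
turn z 0.0
```

View pics/p3.png

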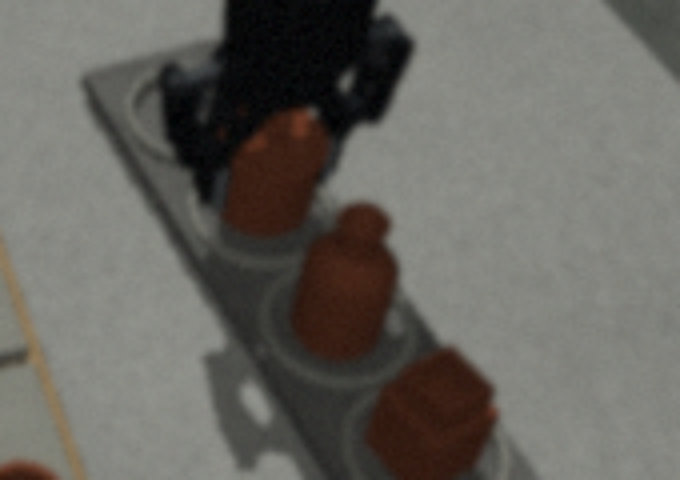

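The jar at (275,185) hovers over the second ring from the left (265,225) and is centred. Lower it.

```bash

python3 -m pendant '1 0 0 .004 0 0 0;1 0 0 .003 0 0 0;1 0 0 .002 0 0 0;1 0 0 .001 0 0 0;1 0 0 0 0 0 0'|sed -n '2p;4p'
python3 -m pendant '1 0 0 .0008 0 0 0;1 0 0 0 0 0 0'|sed -n '2p;4p'
```

```text
tcp_pos: [0.6499, 0.0332, 0.0256]
contact_force: [0.1, -0.3, -1.8]
tcp_pos: [0.6501, 0.0332, 0.0252]
contact_force: [-0.5, 0.0, -0.1]
```

```bash

python3 -m pendant '1 0 0 .0006 0 0 0;1 0 0 0 0 0 0'|sed -n '2p;4p'
python3 -m pendant '1 0 0 -.0005 0 0 0;-.2 0 0 0 0 0 0;-.5 0 0 0 0 0 0;-.8 0 0 0 0 0 0;-1 0 0 0 0 0 0;-1 0 0 0 0 0 0;-1 0 0 0 0 0 0'|tail -3
python3 -m pendant '-1 0 0 -.01 0 0 0;-1 0 0 -.03 0 0 0;-1 0 0 -.05 0 0 0;-1 0 0 -.05 0 0 0;-1 0 0 0 0 0 0'|head -2
python3 to.py .4388 -.1525 .18 90
python3 - <<'E'
from plant import imaging
import cv2
f=imaging.grab_frame("side");cv2.imwrite("pics/r3.png",cv2.resize(f["color"][120:320,200:420,::-1],None,fx=2.5,fy=2.5))
E
```

```text
tcp_pos: [0.6501, 0.0332, 0.0252]
contact_force: [-2.5, 1.0, 4.6]
contact_force: [0.2, -0.4, 0.2]
opening: 0.0853
gripper_force: 0.0
clock: 24.98
tcp_pos: [0.6532, 0.033, 0.1713]
t 24.98 tcp [0.6532 0.033  0.1713] yaw 90.0 tilt [ 0.0105 -0.0008] open 0.0855 F [0.8 0.  0.1] q [-4. 27.  8. 70. -0. 86.]
shift [-0.1855 -0.2143 -0.0108]
turn z 0.0001
```

View pics/r3.png

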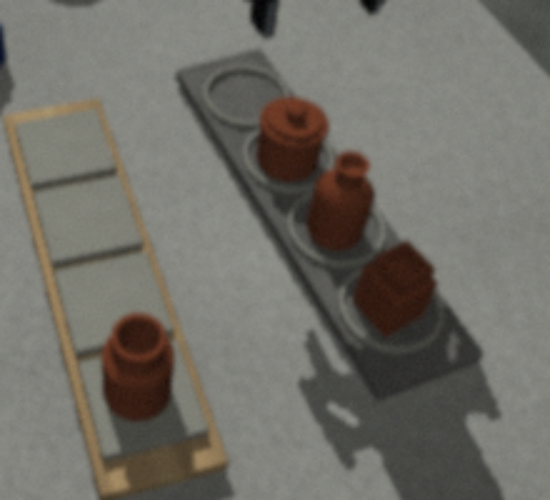

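The jar is at (292,140), inside the second ring from the left. Next is the cup.

```bash

python3 -m pendant '-1 -.017 -.02 0 0 0 0;-1 -.035 -.04 0 0 0 0;-1 -.038 -.044 0 0 0 0;-1 -.038 -.044 0 0 0 0;-1 -.033 -.038 0 0 0 0;-1 -.0245 -.0283 0 0 0 0;-1 0 0 0 0 0 0;-1 0 0 0 0 0 0'|head -1
python3 to.py .4388 -.153 .042 90
```

```text
clock: 26.02
t 26.02 tcp [ 0.4355 -0.1521  0.1643] yaw 89.97 tilt [-0.0006  0.0006] open 0.0854 F [-0.3  0.2 -0.6] q [-29.   7. -20.  62.   0.  61.]
shift [-0.001   0.0034  0.1223]
turn z -0.0005
```

```bash
python3 - <<'E'
from m import *
from plant import imaging
f=imaging.grab_frame("side");P=cloud(f);c=f["color"].astype(int)
m=((c[...,0]>1.7*c[...,1])&(P[...,2]>.04)&(P[...,2]<.12)&(P[...,0]<.5)&(P[...,1]<-.1))
q=P[m];t=q[q[:,2]>.1];print(len(q),len(t),((t.max(0)+t.min(0))/2).round(4),np.ptp(t,axis=0).round(3), ((q.max(0)+q.min(0))/2).round(4))
E
```

```text
843 144 [ 0.4391 -0.1553  0.1036] [0.036 0.036 0.007] [ 0.439  -0.1591  0.0735]
```

```bash

python3 -m pendant '-1 -.002 .0034 .03 0 0 0;-1 0 0 .045 0 0 0;-1 0 0 .03 0 0 0;-1 0 0 .015 0 0 0;-1 0 0 .003 0 0 0;-1 0 0 0 0 0 0;.3 0 0 0 0 0 0;1 0 0 0 0 0 0' |head -1
python3 -m pendant '1 0 0 0 0 0 0;1 0 0 0 0 0 0;1 0 0 0 0 0 0'|tail -3
python3 to.py .6455 .1207 .17 90
```

```text
clock: 27.08
contact_force: [0.9, 0.3, 5.8]
opening: 0.0513
gripper_force: 31.1
t 27.45 tcp [ 0.4399 -0.1546  0.0428] yaw 90.0 tilt [ 0.002  -0.0007] open 0.0513 F [0.9 0.3 5.8] q [-29.  15. -31.  45.   0.  61.]
shift [ 0.2753  0.2059 -0.127 ]
turn z -0.0
```

```bash

python3 -m pendant '1 0 0 -.01 0 0 0;1 0 0 -.04 0 0 0;1 0 0 -.05 0 0 0;1 0 0 -.03 0 0 0;1 0 0 0 0 0 0'|tail -3
python3 -m pendant '1 .018 .014 0 0 0 0;1 .035 .026 0 0 0 0;1 .042 .031 0 0 0 0;1 .044 .033 0 0 0 0;1 .044 .033 0 0 0 0;1 .042 .031 0 0 0 0;1 .033 .025 0 0 0 0;1 .0173 .0129 0 0 0 0'|tail -3
python3 -m pendant '1 0 0 0 0 0 0;1 0 0 0 0 0 0'|head -1
python3 to.py .6455 .1207 .0328 90
```

```text
contact_force: [0.5, 0.1, -3.3]
opening: 0.0513
gripper_force: 32.6
contact_force: [-0.1, -0.3, -2.7]
opening: 0.0511
gripper_force: 32.5
clock: 29.32
t 29.32 tcp [0.6437 0.1204 0.1701] yaw 89.99 tilt [-0.0033 -0.0007] open 0.0513 F [-0.2 -0.1 -2.8] q [ 4. 28. 10. 71. -0. 94.]
shift [0.0004 0.0023 0.1373]
turn z -0.0002
```

```bash

python3 -m pendant '1 0 .0005 .03 0 0 0;1 0 0 .045 0 0 0;1 0 0 .035 0 0 0;1 0 0 .012 0 0 0;1 0 0 .005 0 0 0;1 0 0 .002 0 0 0;1 0 0 0 0 0 0;1 0 0 0 0 0 0'|tail -3
python3 to.py .6455 .1207 .0328 90
```

```text
contact_force: [0.2, -0.0, -2.3]
opening: 0.0512
gripper_force: 32.5
t 30.32 tcp [0.6462 0.1211 0.044 ] yaw 90.01 tilt [0.0019 0.    ] open 0.0512 F [ 0.2 -0.  -2.3] q [ 4. 33. -1. 56. -0. 94.]
shift [-0.0004 -0.0007  0.0112]
turn z 0.0001
```

```bash

python3 -m pendant '1 0 0 .004 0 0 0;1 0 0 .003 0 0 0;1 0 0 .002 0 0 0;1 0 0 .0008 0 0 0;1 0 0 0 0 0 0'|sed -n '2p;4p'
python3 -m pendant '1 0 0 .0008 0 0 0;1 0 0 0 0 0 0'|sed -n '2p;4p'
python3 -m pendant '1 0 0 .0006 0 0 0;1 0 0 0 0 0 0'|sed -n '2p;4p'
```

```text
tcp_pos: [0.6455, 0.121, 0.033]
contact_force: [0.3, -0.2, -1.8]
tcp_pos: [0.6456, 0.121, 0.0329]
contact_force: [-1.3, -0.2, 2.5]
tcp_pos: [0.6456, 0.121, 0.0329]
contact_force: [-4.1, -0.8, 7.4]
```

```bash

python3 -m pendant '1 0 0 -.0008 0 0 0;-.1 0 0 0 0 0 0;-.4 0 0 0 0 0 0;-.7 0 0 0 0 0 0;-1 0 0 0 0 0 0;-1 0 0 0 0 0 0;-1 0 0 0 0 0 0'|tail -3
python3 -m pendant '-1 0 0 -.01 0 0 0;-1 0 0 -.03 0 0 0;-1 0 0 -.05 0 0 0;-1 0 0 -.05 0 0 0;-1 0 0 -.02 0 0 0'|head -2
python3 -m pendant '-1 .02 -.03 0 0 0 0;-1 .03 -.04 0 0 0 0;-1 .03 -.05 0 0 0 0;-1 .03 -.05 0 0 0 0;-1 0 -.03 0 0 0 0;-1 0 0 0 0 0 0'|head -2
python3 - <<'E'
from plant import imaging
import cv2,numpy as np
f=imaging.grab_frame("side");g=imaging.grab_frame("top")
a=cv2.resize(f["color"][110:290,250:410],None,fx=2.5,fy=2.5)
b=cv2.resize(g["color"][95:185,180:370],None,fx=2.1,fy=2.1)
b=cv2.copyMakeBorder(b,0,a.shape[0]-b.shape[0],0,0,cv2.BORDER_CONSTANT)
cv2.imwrite("pics/end.png",np.hstack([a,b])[...,::-1])
E
```

```text
contact_force: [-0.0, 0.3, 0.4]
opening: 0.0854
gripper_force: 0.0
clock: 32.95
tcp_pos: [0.6471, 0.1212, 0.1975]
clock: 33.7
tcp_pos: [0.4433, 0.2315, 0.1936]
```

View pics/end.png

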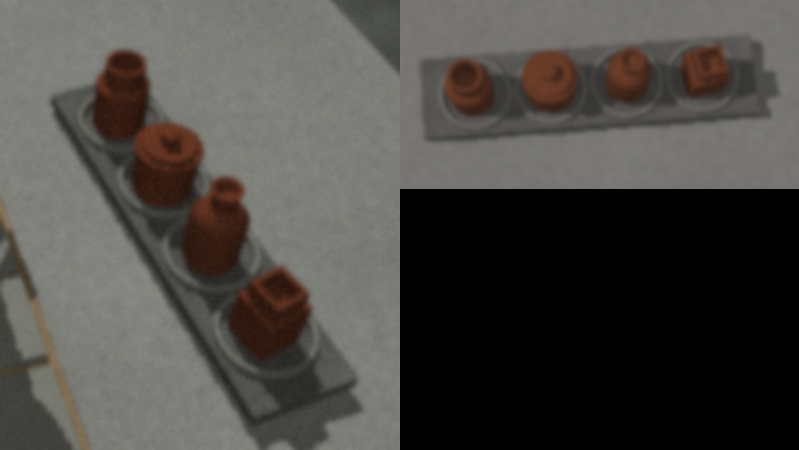

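All four stand inside their rings: cup (120,105), jar (165,165), vase (215,230) and square pot (268,310). I'll check the top heights, then hand in.

```bash
python3 - <<'E'
from m import *
from plant import imaging,arm
f=imaging.grab_frame("top");P=cloud(f)
m=((P[...,2]>.05)&(P[...,2]<.13)&(P[...,0]>.59)&(P[...,0]<.72)&(abs(P[...,1])<.25)).astype(np.uint8)
k,l,s,ce=cv2.connectedComponentsWithStats(m)
ok=[]
for i in range(1,k):
    if s[i,4]<60: continue
    q=P[l==i];zt=np.percentile(q[:,2],97);r=cv2.minAreaRect(q[:,:2].astype(np.float32));print(ce[i].round(),zt.round(4),np.round(r[0],4),np.round(r[1],3));ok.append(zt)
if np.allclose(sorted(ok),[.084,.088,.096,.106],atol=.004): print(arm.finish_job())
E
```

```text
[326. 127.] 0.0853 [ 0.6571 -0.1419] [0.041 0.042]
[251. 132.] 0.0875 [0.6491 0.0326] [0.061 0.059]
[289. 129.] 0.1066 [ 0.6513 -0.0545] [0.049 0.044]
[212. 135.] 0.0972 [0.6409 0.1213] [0.045 0.05 ]
the job is handed in; nothing more can be done
None
```

I moved all four pots to the kiln rack in reversed order, and the last camera check showed each one upright, inside its ring and released. I then handed the job in at about 34 s of the 106 s allowed; the hand-in gave no verdict.

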